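Sort castings from the stopped belt and feed the hopper

TASK

The infeed belt has stopped with castings on it: put every casting marked with red paint into the red reject bin and every unmarked one into the blue tip tray. When the belt is sorted, lift the tray by its handle to tip all the good castings into the hopper, then lower the tray back to level and let go. Keep rejects out of the hopper and leave the screwdriver, can and mug where they are.

Things in the scene. Friction and masses are not known exactly. Their poses are not given: they have to be found in the camera images.
- good_0: Good casting, bare metal, no paint: cast aluminium valve block: flat block 42 x 30 x 22 mm (x, y, z) with a round boss on its top centre, 22 mm diameter and 22 mm tall (44 mm tall overall), 80 g; origin at the centre of the block's underside, z along the boss (up when it stands). It starts standing on the belt, any yaw. May be absent.
- good_1: Good casting, bare metal, no paint: cast aluminium valve block: flat block 42 x 30 x 22 mm (x, y, z) with a round boss on its top centre, 22 mm diameter and 22 mm tall (44 mm tall overall), 80 g; origin at the centre of the block's underside, z along the boss (up when it stands). It starts standing on the belt, any yaw. May be absent.
- good_2: Good casting, bare metal, no paint: cast aluminium valve block: flat block 42 x 30 x 22 mm (x, y, z) with a round boss on its top centre, 22 mm diameter and 22 mm tall (44 mm tall overall), 80 g; origin at the centre of the block's underside, z along the boss (up when it stands). It starts standing on the belt, any yaw. May be absent.
- good_3: Good casting, bare metal, no paint: cast aluminium valve block: flat block 42 x 30 x 22 mm (x, y, z) with a round boss on its top centre, 22 mm diameter and 22 mm tall (44 mm tall overall), 80 g; origin at the centre of the block's underside, z along the boss (up when it stands). It starts standing on the belt, any yaw. May be absent.
- good_4: Good casting, bare metal, no paint: cast aluminium valve block: flat block 42 x 30 x 22 mm (x, y, z) with a round boss on its top centre, 22 mm diameter and 22 mm tall (44 mm tall overall), 80 g; origin at the centre of the block's underside, z along the boss (up when it stands). It starts standing on the belt, any yaw. May be absent.
- reject_0: Reject casting, marked with a red painted boss and a red cross on its block: cast aluminium valve block: flat block 42 x 30 x 22 mm (x, y, z) with a round boss on its top centre, 22 mm diameter and 22 mm tall (44 mm tall overall), 80 g; origin at the centre of the block's underside, z along the boss (up when it stands). It starts standing on the belt, any yaw. May be absent.
- reject_1: Reject casting, marked with a red painted boss and a red cross on its block: cast aluminium valve block: flat block 42 x 30 x 22 mm (x, y, z) with a round boss on its top centre, 22 mm diameter and 22 mm tall (44 mm tall overall), 80 g; origin at the centre of the block's underside, z along the boss (up when it stands). It starts standing on the belt, any yaw. May be absent.
- reject_2: Reject casting, marked with a red painted boss and a red cross on its block: cast aluminium valve block: flat block 42 x 30 x 22 mm (x, y, z) with a round boss on its top centre, 22 mm diameter and 22 mm tall (44 mm tall overall), 80 g; origin at the centre of the block's underside, z along the boss (up when it stands). It starts standing on the belt, any yaw. May be absent.
- belt: stopped infeed belt, fixed, black rubber with low aluminium side rails: 360 mm (x) by 206 mm (y); belt surface 20 mm above its origin (centre of its underside, on the bench), rails to 32 mm, inner faces at y = +-95 mm.
- red_bin: red open plastic reject bin, fixed to the bench: outside 136 x 130 x 75 mm (x, y, z), walls and floor 5 mm; origin at the centre of its underside. It may stand in either of two places.
- yellow_bin: yellow open plastic bin of the same size, fixed, not used in this job; origin at the centre of its underside. It stands in the other place.
- tray (a joint): tilt of the blue steel tip tray in rad: 0 = level at rest (stop), 1.05 = fully tipped towards the hopper (stop). The tray hinges at its far, open end about the y axis of tray_hinge, so lifting the handle tips it. The tray weighs 0.5 kg; a damper (1.2 N m s/rad) lets it sink back slowly to level by itself when let go.
- tray_floor (a point): centre of the tray's floor (upper face), moves with the tray; x points from the handle end to the open end, z up out of the tray. Floor spans x = -93 to +100 mm and y = +-110 mm inside; walls 40 mm high on three sides, the hopper end (+x) is open. At rest the floor is 120 mm above the bench.
- tray_handle (a point): middle of the tray's handle, a round steel bar of 12 mm diameter along y, 100 mm between the two arms that carry it, 49 mm out from the near wall (centre to face), 30 mm above the tray floor's level; axes as tray_floor. Pinched from above it turns freely enough in the grip, so the tool can stay upright through the whole tip.
- tray_hinge (a point): point on the tray's hinge axis, fixed: 120 mm above the bench, in the plane of the tray's floor, 90 mm beyond tray_floor and 238 mm beyond the handle in x; x points level from handle to hopper, y along the axis.
- hopper_floor (a point): centre of the upper face of the aluminium feed hopper's floor, 8 mm above the bench, fixed just beyond the tray's open end; x as tray_hinge. Inside the hopper is 160 mm (x) by 250 mm (y); its near wall reaches 100 mm, side walls 160 mm and far wall 190 mm above the bench.
- screwdriver: screwdriver lying on the bench left of the tray, a bystander; origin on its underside.
- marker_can: can 56 mm across, 120 mm tall, standing left of the feeder, a bystander; origin under its centre.
- mug: blue mug 80 mm across, 90 mm tall, a bystander; origin under its centre.
Mind the look-alikes: they are no part of the job. Leave any purple or yellow look-alike of the good_3 alone.

How it is judged:
On the way, in this order (a step that is already met when the one before it is completed fails the run):
1. all good castings lie in the tip tray and all rejects in the red bin (x of good_0 in the frame of tray_floor between -0.098 and 0.098 m and y of good_0 in the frame of tray_floor between -0.114 and 0.114 m and z of good_0 in the frame of tray_floor between -0.01 and 0.06 m and x of good_1 in the frame of tray_floor between -0.098 and 0.098 m and y of good_1 in the frame of tray_floor between -0.114 and 0.114 m and z of good_1 in the frame of tray_floor between -0.01 and 0.06 m and x of good_2 in the frame of tray_floor between -0.098 and 0.098 m and y of good_2 in the frame of tray_floor between -0.114 and 0.114 m and z of good_2 in the frame of tray_floor between -0.01 and 0.06 m and x of good_3 in the frame of tray_floor between -0.098 and 0.098 m and y of good_3 in the frame of tray_floor between -0.114 and 0.114 m and z of good_3 in the frame of tray_floor between -0.01 and 0.06 m and x of good_4 in the frame of tray_floor between -0.098 and 0.098 m and y of good_4 in the frame of tray_floor between -0.114 and 0.114 m and z of good_4 in the frame of tray_floor between -0.01 and 0.06 m and x of reject_0 in the frame of red_bin between -0.0655 and 0.0655 m and y of reject_0 in the frame of red_bin between -0.0625 and 0.0625 m and z of reject_0 in the frame of red_bin between 0 and 0.08 m and x of reject_1 in the frame of red_bin between -0.0655 and 0.0655 m and y of reject_1 in the frame of red_bin between -0.0625 and 0.0625 m and z of reject_1 in the frame of red_bin between 0 and 0.08 m and x of reject_2 in the frame of red_bin between -0.0655 and 0.0655 m and y of reject_2 in the frame of red_bin between -0.0625 and 0.0625 m and z of reject_2 in the frame of red_bin between 0 and 0.08 m), for 0.3 s.
2. the tray is tipped (past 0.7 rad) (value of joint tray above 0.7 rad), for 0.2 s.
At the end, for the whole second after the job is handed in: All good castings present lie in the hopper (origin inside its walls, under 100 mm above its floor), all rejects present in the red bin (origin inside its walls, under 80 mm above its underside), all at rest (below 0.02 m/s); the tray is still and within 0.06 rad of level (x of good_0 in the frame of hopper_floor between -0.083 and 0.083 m and y of good_0 in the frame of hopper_floor between -0.128 and 0.128 m and z of good_0 in the frame of hopper_floor between -0.005 and 0.1 m and x of good_1 in the frame of hopper_floor between -0.083 and 0.083 m and y of good_1 in the frame of hopper_floor between -0.128 and 0.128 m and z of good_1 in the frame of hopper_floor between -0.005 and 0.1 m and x of good_2 in the frame of hopper_floor between -0.083 and 0.083 m and y of good_2 in the frame of hopper_floor between -0.128 and 0.128 m and z of good_2 in the frame of hopper_floor between -0.005 and 0.1 m and x of good_3 in the frame of hopper_floor between -0.083 and 0.083 m and y of good_3 in the frame of hopper_floor between -0.128 and 0.128 m and z of good_3 in the frame of hopper_floor between -0.005 and 0.1 m and x of good_4 in the frame of hopper_floor between -0.083 and 0.083 m and y of good_4 in the frame of hopper_floor between -0.128 and 0.128 m and z of good_4 in the frame of hopper_floor between -0.005 and 0.1 m and x of reject_0 in the frame of red_bin between -0.0655 and 0.0655 m and y of reject_0 in the frame of red_bin between -0.0625 and 0.0625 m and z of reject_0 in the frame of red_bin between 0 and 0.08 m and x of reject_1 in the frame of red_bin between -0.0655 and 0.0655 m and y of reject_1 in the frame of red_bin between -0.0625 and 0.0625 m and z of reject_1 in the frame of red_bin between 0 and 0.08 m and x of reject_2 in the frame of red_bin between -0.0655 and 0.0655 m and y of reject_2 in the frame of red_bin between -0.0625 and 0.0625 m and z of reject_2 in the frame of red_bin between 0 and 0.08 m and linear speed of each of good_0, good_1, good_2, good_3, good_4, reject_0, reject_1, reject_2 below 0.02 m/s and value of joint tray below 0.06 rad and velocity of joint tray between -0.03 and 0.03 rad/s); the robot touches nothing.
It fails at once if a reject gets into the hopper ((x of reject_0 in the frame of hopper_floor between -0.083 and 0.083 m and y of reject_0 in the frame of hopper_floor between -0.128 and 0.128 m and z of reject_0 in the frame of hopper_floor between -0.005 and 0.1 m) or (x of reject_1 in the frame of hopper_floor between -0.083 and 0.083 m and y of reject_1 in the frame of hopper_floor between -0.128 and 0.128 m and z of reject_1 in the frame of hopper_floor between -0.005 and 0.1 m) or (x of reject_2 in the frame of hopper_floor between -0.083 and 0.083 m and y of reject_2 in the frame of hopper_floor between -0.128 and 0.128 m and z of reject_2 in the frame of hopper_floor between -0.005 and 0.1 m)).
It fails at once if the screwdriver, can or mug is moved more than 40 mm (distance of any of screwdriver, marker_can, mug from where it was at the start of the episode above 0.04 m).
Of good_0, good_1, good_2, good_3, good_4 only 4 to 5 are there at a start; the rules pass over those that are not, and their reading is None.
Of reject_0, reject_1, reject_2 only 2 to 3 are there at a start; the rules pass over those that are not, and their reading is None.
At some moment in a run one of reject_0, reject_1, reject_2 may be knocked a few centimetres aside while the robot is not near it.
Once in a run the grip may slacken for a moment while it holds something.
It also fails if it takes over 208 s, if anything falls off the work surface, if the arm or the gripper's body presses on something with over 40 N, if the wrist force passes 120 N, or if a joint passes its speed limit or range.

ROBOT

A 6-joint arm with a two-finger parallel gripper is mounted at the origin on the work surface. World frame = base frame: x ahead of the robot, y to its left, z up, the work surface at z = 0. Lengths are in m, angles in rad, forces in N, time in s.
With the tool pointing down it reaches from about 0.3 to 0.825 m from the base axis. Payload 5.4 kg.
Tool frame: the origin (TCP) lies midway between the tips of the shut fingers; the grasp point (between the pads) lies 19 mm behind it; z points along the fingers, y is the line along which they close (so a half turn about z gives the same grasp; the last joint's range is limited). The gripper opens to 92 mm and grips with 3 to 60 N. Pads are 20 mm wide; open, the fingers measure 128 mm over their backs; the gripper's body (75 mm by 189 mm) begins 69 mm behind the grasp point.
Start: joints at [0.934, 0.158, 1.597, -0, 1.386, -0.21], TCP at [0.238, 0.523, 0.215] pointing down, gripper open.
Joint ranges: [-2.91, 2.91], [-0.94, 2.29], [0.18, 2.7], [-1.29, 4.43], [0.17, 2.64], [-3, 3]. Speed limits (rad/s): [2.57, 2.57, 3.14, 3.14, 3.14, 3.14].

INTERFACE

Orientations are given as a rotation vector (axis times angle).
In Python, from plant import bot, optics gives the robot as it stands.
- The arm moves only by the tool arm_command, never from a script. Its argument "plan" is a list of rows, each a list of 7 numbers: the closure, from -1 (fully open) to 1 (shut), then the shift along the tool's x, y, z in units of 100 mm (1.0 is 100 mm), then the turn, a rotation vector about the tool's x, y, z in units of 0.1 rad (1.0 is 0.1 rad). In form: [[grip, x, y, z, rx, ry, rz], ...]. A call has 1 to 8 rows; each row shifts and turns the commanded pose from where the row before left it, along the tool's axes as they then stand; what a row does not reach is not made up. A row lasts 1/10 s, in which the tool goes at most 50 mm and 8.59 degrees, less where a joint would pass 70% of its speed; a pose out of reach is approached as far as the arm can. A call with a number of a shift or a turn outside -1 to 1 is refused whole. A call with a gripper value outside its range is refused whole. The fingers move at their own pace and stop on an object; "force" is the grip in N (left out, the last holds). Time passes only in rows, so rows that do not move let the fingers close. It gives the time, the measured TCP pose, the force, the opening and the grip force at its end, in the units of the state.
- bot.get_state(): the state, without advancing time (a new reading comes with each control period).
- optics.read_camera(name): name is "scene" or "top" or "wrist"; returns a dict with "image" (420x560x3 uint8, red, green, blue), "mtx" (3x3 intrinsics, pixels), "xyz" and "attitude" of the camera in the world. Camera axes: x right, y down, z forward; pixel columns grow to the right and rows downward; lengths in m; the calibration is good to about 2 mm. A picture is of the moment at which its call begins. There is no depth.
- bot.job_done(): hands the job in; it is judged then, once.
The state is a dict: "clock": time; "q": joint angles; "joint_velocities": joint speeds; "joint_efforts": joint torques, N m; "tool_pos": TCP position; "tcp_rot": TCP orientation; "wrist_force": force on the tool from outside, world axes, zero at the start; "torque": the same for the moment, N m; "opening": opening from 0.0 (shut) to 1.0 (fully open); "finger_force": force on a finger pad.
Only numpy, scipy, OpenCV 4.12 (cv2) and the standard library are available. Lean on these libraries where they do the work, as an engineer would, in place of code of your own. Each camera call takes 0.05 s, during which the arm holds its last target. There are 200 camera calls.

## Working session

There is one attempt and no reset: what is moved stays moved. The work goes in short steps, Python scripts to look and compute and a tool call to move; the robot and the scene stay as the last step left them, time stands still between calls to the robot, and variables do not carry over. Pictures are saved under pics/ and viewed, at most 14 in all, crops included, and the job is handed in when it is done.

Besides the shell and the picture viewer there is one more tool, called after "Request:" in YAML: its name, and indented under it one key for each argument. arm_command: Moves the arm, as the interface text tells. Shifts and turns lie within -1 to 1; 1 stands for 100 mm of shift or 0.1 rad of turn. Its arguments: {"type":"object","properties":{"plan":{"type":"array","items":{"type":"array","items":{"type":"number","minimum":-1,"maximum":1}}},"force":{"type":"number"}},"required":["plan"]}

```bash
ls; mkdir -p pics; python3 - <<'E'
from plant import bot, optics
import cv2, pickle
print(bot.get_state())
for n in("top","scene"):
    c=optics.read_camera(n); print(n,c["mtx"],c["xyz"],c["attitude"])
    cv2.imwrite(f"pics/{n}0.png",c["image"][:,:,::-1]); pickle.dump(c,open(n+".pkl","wb"))
E
```

```text
pics
{'clock': 0.0, 'q': array([ 9.33896417e-01,  1.59042575e-01,  1.59820749e+00, -8.72033903e-06,
        1.38617893e+00, -2.10085377e-01]), 'joint_velocities': array([-0.00070498, -0.00062599,  0.00041294, -0.00049671, -0.0006423 ,
        0.00186655]), 'joint_efforts': array([ 7.79446600e-04, -3.85578847e+01, -3.22103870e+01,  7.01385224e-02,
        3.78904631e-02, -1.57982395e-04]), 'tool_pos': array([0.23767653, 0.52290658, 0.21363494]), 'tcp_rot': array([-6.65200476e-01, -3.06959507e+00,  2.63461143e-03]), 'wrist_force': array([ 0.20323003, -0.07455138, -1.08368289]), 'torque': array([ 0.02277876,  0.0370159 , -0.05439251]), 'finger_force': 0.0, 'opening': 0.9981932381666861}
top [[384.37463394   0.         277.39057546]
 [  0.         384.37463394 213.2866237 ]
 [  0.           0.           1.        ]] [ 0.47596412 -0.01114255  1.2791372 ] [-2.15997728  2.15490694 -0.16023718]
scene [[532.92378258   0.         272.73396998]
 [  0.         532.92378258 211.28802501]
 [  0.           0.           1.        ]] [ 1.41102571 -0.74043382  1.04662501] [-2.14689846 -0.91223493  0.4349528 ]
```

View pics/top0.png

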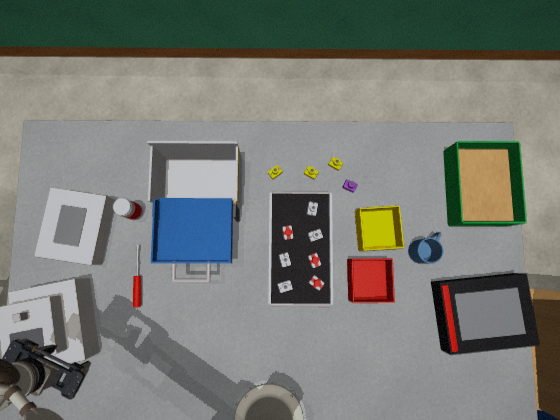

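View pics/scene0.png

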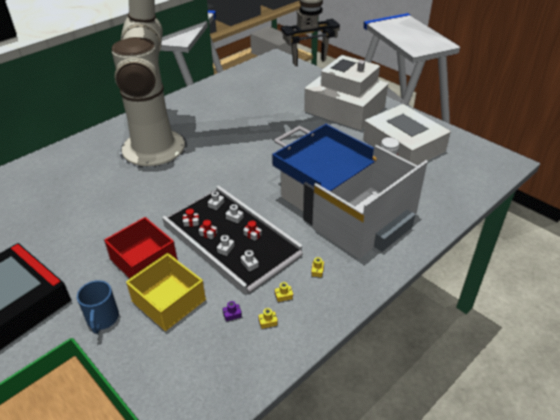

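Top: 4 good at about (313,208), (316,235), (285,259), (285,286). There are 3 rejects at (288,232), (315,260), (317,283). The red bin is at (371,280), the tray at (192,230) and its handle at (192,272). Purple and yellow look-alikes lie off the belt.

```bash
cat > h.py <<'E'
import numpy as np, cv2, pickle
from scipy.spatial.transform import Rotation as R
def px2w(c,uv,z):
    uv=np.atleast_2d(np.array(uv,float)); d=np.c_[uv,np.ones(len(uv))]@np.linalg.inv(c["mtx"]).T
    d=d@R.from_rotvec(c["attitude"]).as_matrix().T; t=(z-c["xyz"][2])/d[:,2]
    return (c["xyz"]+t[:,None]*d)[:,:2]
def w2px(c,p):
    p=np.atleast_2d(np.array(p,float)); q=(p-c["xyz"])@R.from_rotvec(c["attitude"]).as_matrix()@c["mtx"].T
    return q[:,:2]/q[:,2:]
def rel(t,target):  # shift needed in tool axes, units of 100mm
    return R.from_rotvec(t["tcp_rot"]).as_matrix().T@(np.array(target)-t["tool_pos"])/0.1
def save(c,n,x0=0,x1=560,y0=0,y1=420,s=1):
    cv2.imwrite(n,cv2.resize(c["image"][y0:y1,x0:x1,::-1],None,fx=s,fy=s,interpolation=cv2.INTER_CUBIC))
E
python3 - <<'E'
from h import *
c=pickle.load(open("top.pkl","rb"))
np.set_printoptions(precision=3,suppress=True)
print("cast",px2w(c,[(313,208),(316,235),(285,259),(285,286),(288,232),(315,260),(317,283)],.05))
print("belt corners",px2w(c,[(270,193),(331,193),(270,304),(332,304)],.032))
print("redbin",px2w(c,[(347,258),(393,258),(348,303),(394,302)],.075))
print("tray top",px2w(c,[(153,198),(232,198),(152,263),(232,262)],.16), "handle",px2w(c,[(176,279),(209,279),(192,279)],.15))
save(c,"pics/topz.png",140,410,130,320,2.9)
E
```

```text
cast [[ 0.661 -0.142]
 [ 0.573 -0.151]
 [ 0.497 -0.052]
 [ 0.412 -0.051]
 [ 0.583 -0.061]
 [ 0.494 -0.147]
 [ 0.422 -0.152]]
belt corners [[ 0.713 -0.003]
 [ 0.714 -0.204]
 [ 0.355 -0.004]
 [ 0.355 -0.201]]
redbin [[ 0.5   -0.244]
 [ 0.5   -0.388]
 [ 0.362 -0.244]
 [ 0.365 -0.386]]
tray top [[0.672 0.34 ]
 [0.673 0.108]
 [0.483 0.335]
 [0.486 0.105]] handle [[0.437 0.267]
 [0.437 0.172]
 [0.437 0.221]]
```

View pics/topz.png

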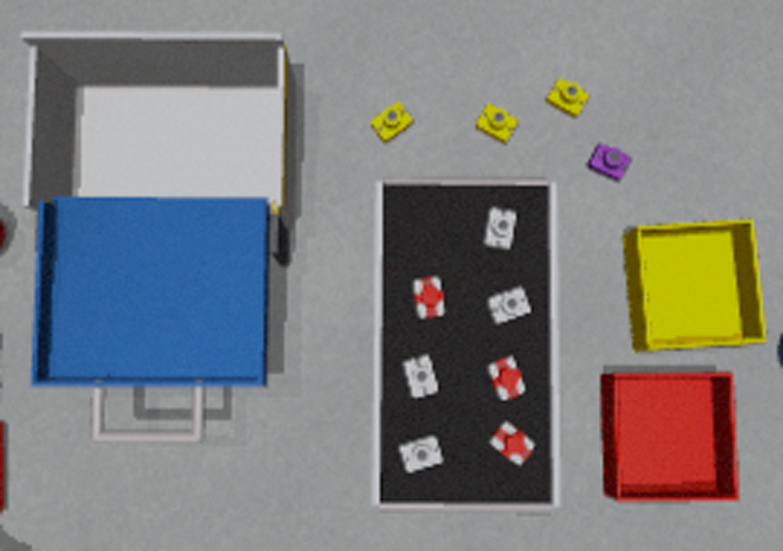

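Request:
arm_command:
  plan:
    - [0,0,0,0,0,0,1]
    - [0,0,0,0,0,0,1]
    - [0,0,0,0,0,0,1]
    - [0,0,0,0,0,0,1]
    - [0,0,0,0,0,0,1]
    - [0,0,0,0,0,0,1]
    - [0,0,0,0,0,0,1]
    - [0,0,0,0,0,0,1]
  force: 25

```text
clock: 0.9
tool_pos: [0.2378, 0.5231, 0.214]
tcp_rot: [-1.814, -2.565, 0.002]
wrist_force: [0.1, -0.1, -0.6]
opening: 0.499
finger_force: 0.0
```

Request:
arm_command:
  plan:
    - [0,0,0,0,0,0,1]
    - [0,0,0,0,0,0,1]
    - [0,0,0,0,0,0,1]
    - [0,0,0,0,0,0,0.43]
    - [0,0,0,-0.2,0,0,0]
    - [0,0,0,-0.2,0,0,0]

```text
clock: 1.5
tool_pos: [0.2375, 0.5227, 0.2537]
tcp_rot: [2.22, 2.222, -0.005]
wrist_force: [0.7, -0.1, 0.3]
opening: 0.501
finger_force: 0.0
```

```bash
python3 - <<'E'
from h import *
from plant import bot
np.set_printoptions(precision=4,suppress=True)
c=pickle.load(open("top.pkl","rb"))
uv=np.array([(503,228),(513,304),(422,377),(422,455),(430,297),(509,379),(515,443)])/2.9+[140,130]
print(px2w(c,uv,.064))
t=bot.get_state(); print(t["tool_pos"],t["opening"],R.from_rotvec(t["tcp_rot"]).as_matrix(),t["q"])
print(rel(t,[0.5,-0.10,0.32]))
E
```

```text
[[ 0.6567 -0.1423]
 [ 0.5728 -0.1524]
 [ 0.4934 -0.0527]
 [ 0.4103 -0.0526]
 [ 0.5802 -0.0616]
 [ 0.4914 -0.147 ]
 [ 0.4231 -0.1526]]
[0.2375 0.5227 0.2537] 0.5013287171074152 [[-0.001   1.     -0.0018]
 [ 1.      0.001  -0.0024]
 [-0.0024 -0.0018 -1.    ]] [0.9339 0.1345 1.5463 0.     1.4639 0.9329]
[-6.231   2.6179 -0.6522]
```

Request:
arm_command:
  plan:
    - [0,-0.44,0.18,-0.05,0,0,0]
    - [0,-0.44,0.18,-0.05,0,0,0]
    - [0,-0.44,0.18,-0.05,0,0,0]
    - [0,-0.44,0.18,-0.05,0,0,0]
    - [0,-0.44,0.18,-0.05,0,0,0]
    - [0,-0.44,0.18,-0.05,0,0,0]
    - [0,-0.44,0.18,-0.05,0,0,0]

```text
clock: 2.2
tool_pos: [0.3644, 0.2137, 0.2895]
tcp_rot: [-2.22, -2.223, 0.0]
wrist_force: [1.4, 0.2, 0.3]
opening: 0.504
finger_force: 0.0
```

Request:
arm_command:
  plan:
    - [0,-0.44,0.18,-0.05,0,0,0]
    - [0,-0.44,0.18,-0.05,0,0,0]
    - [0,-0.44,0.18,-0.05,0,0,0]
    - [0,-0.44,0.18,-0.05,0,0,0]
    - [0,-0.44,0.18,-0.05,0,0,0]
    - [0,-0.44,0.18,-0.05,0,0,0]
    - [0,-0.3,0.1,0,0,0,0]
    - [0,0,0,0,0,0,0]

```text
clock: 3.0
tool_pos: [0.483, -0.0816, 0.3187]
tcp_rot: [-2.225, -2.217, 0.002]
wrist_force: [-0.5, -0.2, -0.9]
opening: 0.504
finger_force: 0.0
```

```bash
python3 - <<'E'
from h import *
from plant import bot,optics
np.set_printoptions(precision=4,suppress=True)
c=optics.read_camera("wrist"); pickle.dump(c,open("w1.pkl","wb")); save(c,"pics/w1.png",s=1.4)
print(c["xyz"],c["attitude"]); print(bot.get_state()["tool_pos"])
E
```

```text
[ 0.4839 -0.0162  0.4886] [ 2.903  -0.0046 -0.0032]
[ 0.4825 -0.0796  0.3188]
```

View pics/w1.png

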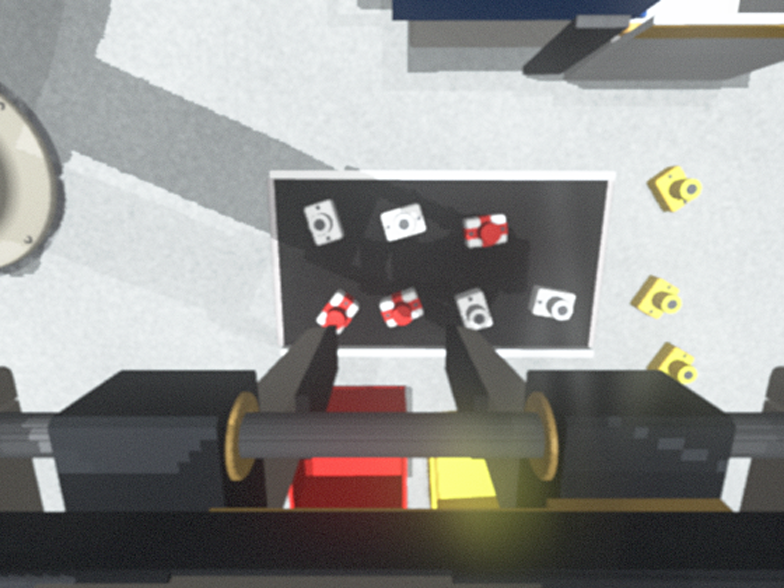

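Wrist view (scale 1.4): the boss tops of the good castings are at (320,225), (404,224), (477,316) and (561,306). The rejects' are at (490,230), (336,316) and (402,310).

```bash
python3 - <<'E'
from h import *
np.set_printoptions(precision=4,suppress=True)
c=pickle.load(open("w1.pkl","rb"))
print(px2w(c,np.array([(561,306),(477,316),(404,224),(320,225),(490,230),(402,310),(336,316)])/1.4,.064))
print("rail",px2w(c,np.array([(271,172),(614,173),(282,350),(594,352)])/1.4,.032))
E
```

```text
[[ 0.66   -0.1366]
 [ 0.5729 -0.1473]
 [ 0.4959 -0.0514]
 [ 0.4122 -0.0521]
 [ 0.5819 -0.0576]
 [ 0.4942 -0.1405]
 [ 0.4249 -0.1469]]
rail [[ 0.3581  0.0001]
 [ 0.7152 -0.0021]
 [ 0.3569 -0.1975]
 [ 0.7163 -0.2009]]
```

Request:
arm_command:
  plan:
    - [0,-0.14,-0.12,0.4,0,0,0]
    - [0,-0.14,-0.12,0.4,0,0,0]
    - [0,-0.14,-0.12,0.4,0,0,0]
    - [0,-0.14,-0.12,0.4,0,0,0]
    - [0,-0.14,-0.1,0.4,0,0,0]
    - [0,0,0,0.2,0,0,0]
    - [0,0,0,0,0,0,0]
    - [0,0,0,0,0,0,0]

```text
clock: 3.85
tool_pos: [0.425, -0.1476, 0.1002]
tcp_rot: [2.219, 2.224, 0.0]
wrist_force: [0.4, 0.3, 0.7]
opening: 0.502
finger_force: 0.0
```

```bash
python3 - <<'E'
from h import *
from plant import bot,optics
np.set_printoptions(precision=4,suppress=True)
c=optics.read_camera("wrist"); save(c,"pics/w2.png")
t=bot.get_state();print(t["tool_pos"],t["wrist_force"]); print(rel(t,[.424,-.15,.046]))
E
```

```text
[ 0.4257 -0.1482  0.1011] [ 1.6334 -0.067   0.1471]
[-0.0178 -0.0185  0.5507]
```

View pics/w2.png

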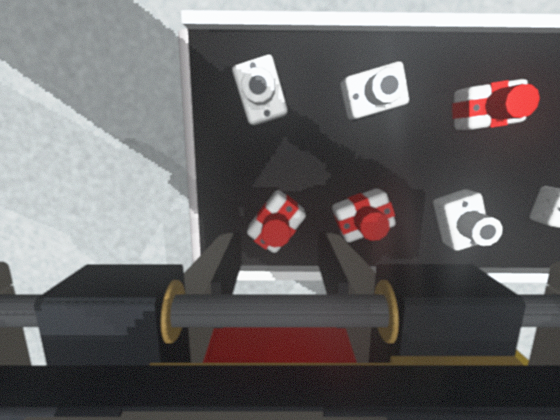

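The boss of R1 is at (275,235), between the fingers. The others are R2 (374,224), G2 (487,231), G4 (258,85), G3 (386,84) and R3 (522,99).

```bash
python3 - <<'E'
from h import *
from plant import bot,optics
np.set_printoptions(precision=4,suppress=True)
c=optics.read_camera("wrist")
print(px2w(c,[(275,235),(374,224),(487,231),(258,85),(386,84),(522,99)],.064))
E
```

```text
[[ 0.4231 -0.1536]
 [ 0.494  -0.1451]
 [ 0.5759 -0.1502]
 [ 0.4123 -0.0522]
 [ 0.4945 -0.0513]
 [ 0.5837 -0.0602]]
```

Request:
arm_command:
  plan:
    - [0,0,-0.01,0.3,0,0,0]
    - [0,0,0,0.25,0,0,0]
    - [0,0,0,0,0,0,0]
    - [1,0,0,0,0,0,0]
    - [1,0,0,0,0,0,0]
    - [1,0,0,0,0,0,0]
    - [1,0,0,0,0,0,0]
    - [1,0,0,0,0,0,0]

```text
clock: 4.75
tool_pos: [0.4245, -0.149, 0.046]
tcp_rot: [2.219, 2.221, 0.0]
wrist_force: [-1.5, 1.8, 6.6]
opening: 0.232
finger_force: 25.0
```

Request:
arm_command:
  plan:
    - [1,0,0,-0.4,0,0,0]
    - [1,0,0,-0.4,0,0,0]
    - [1,-0.48,0.02,0,0,0,0]
    - [1,-0.48,0.02,0,0,0,0]
    - [1,-0.48,0.01,0,0,0,0]
    - [1,-0.48,0.01,0,0,0,0]
    - [1,0,0,0,0,0,0]
    - [1,0,0,0.2,0,0,0]

```text
clock: 5.55
tool_pos: [0.4312, -0.3432, 0.1071]
tcp_rot: [2.219, 2.216, -0.0]
wrist_force: [0.1, 0.3, -1.1]
opening: 0.227
finger_force: 25.0
```

Request:
arm_command:
  plan:
    - [1,0,0,0.35,0,0,0]
    - [1,0,0,0.33,0,0,0]
    - [1,0,0,0,0,0,0]
    - [0.3,0,0,0,0,0,0]
    - [0.3,0,0,0,0,0,0]
    - [0.3,0,0,0,0,0,0]
    - [0.3,0,0,-0.4,0,0,0]
    - [0,0,0,-0.4,0,0,0]

```text
clock: 6.35
tool_pos: [0.4295, -0.3398, 0.1178]
tcp_rot: [-2.219, -2.222, -0.0]
wrist_force: [1.0, -0.7, 0.1]
opening: 0.416
finger_force: 0.0
```

Request:
arm_command:
  plan:
    - [0,0.48,0.14,0,0,0,0]
    - [0,0.48,0.14,0,0,0,0]
    - [0,0.48,0.15,0,0,0,0]
    - [0,0.48,0.15,0,0,0,0]
    - [0,0.06,0.05,0,0,0,0]
    - [0,0,0,0,0,0,0]
    - [0,0,0,0,0,0,0]

```text
clock: 7.05
tool_pos: [0.4928, -0.1441, 0.1174]
tcp_rot: [2.22, 2.221, -0.0]
wrist_force: [0.2, 0.2, 0.1]
opening: 0.498
finger_force: 0.0
```

```bash
python3 - <<'E'
from h import *
from plant import bot,optics
np.set_printoptions(precision=4,suppress=True)
c=optics.read_camera("wrist"); save(c,"pics/w3.png")
t=bot.get_state();print(t["tool_pos"],t["opening"]); print(rel(t,[.494,-.146,.046]))
print(w2px(c,[(.424,-.15,.064),(.494,-.146,.064),(.583,-.06,.064)]))
E
```

```text
[ 0.4926 -0.1444  0.1171] 0.5012602502769642
[-0.0149  0.0138  0.7115]
[[189.8825 228.7146]
 [280.2787 223.8305]
 [406.8818 106.8567]]
```

View pics/w3.png

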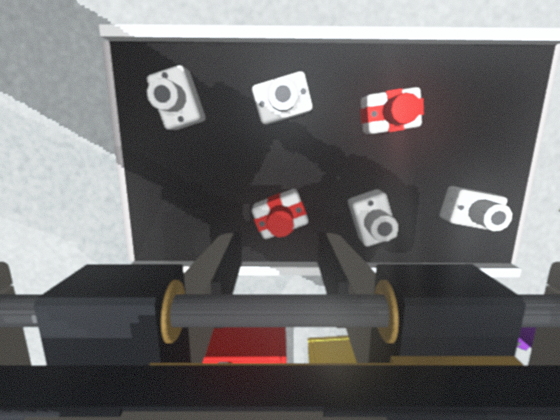

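R2's boss is at (280,223), where predicted, and R1's spot is empty.

Request:
arm_command:
  plan:
    - [0,0,0.01,0.35,0,0,0]
    - [0,0,0,0.35,0,0,0]
    - [0,0,0,0,0,0,0]
    - [1,0,0,0,0,0,0]
    - [1,0,0,0,0,0,0]
    - [1,0,0,0,0,0,0]
    - [1,0,0,0,0,0,0]
    - [1,0,0,0,0,0,0]

```text
clock: 7.9
tool_pos: [0.494, -0.1435, 0.0478]
tcp_rot: [2.219, 2.222, -0.0]
wrist_force: [-1.7, -1.5, 5.9]
opening: 0.227
finger_force: 25.0
```

Request:
arm_command:
  plan:
    - [1,0,0,-0.4,0,0,0]
    - [1,0,0,-0.4,0,0,0]
    - [1,-0.35,-0.16,0,0,0,0]
    - [1,-0.35,-0.16,0,0,0,0]
    - [1,-0.35,-0.15,0,0,0,0]
    - [1,-0.34,-0.15,0,0,0,0]
    - [1,0,0,0,0,0,0]
    - [1,0,0,0.2,0,0,0]

```text
clock: 8.7
tool_pos: [0.433, -0.2841, 0.1089]
tcp_rot: [2.219, 2.216, 0.001]
wrist_force: [0.5, 0.1, -1.0]
opening: 0.234
finger_force: 2.5
```

The grip has slackened, but the casting is still held over the bin, so I'll lower and release it.

Request:
arm_command:
  plan:
    - [1,0,0,0.35,0,0,0]
    - [1,0,0,0.33,0,0,0]
    - [1,0,0,0,0,0,0]
    - [0.3,0,0,0,0,0,0]
    - [0.3,0,0,0,0,0,0]
    - [0.3,0,0,0,0,0,0]
    - [0.3,0,0,-0.4,0,0,0]
    - [0,0,0,-0.4,0,0,0]

```text
clock: 9.5
tool_pos: [0.4311, -0.2811, 0.1196]
tcp_rot: [-2.219, -2.221, -0.0]
wrist_force: [0.5, -0.6, 0.4]
opening: 0.414
finger_force: 0.0
```

Request:
arm_command:
  plan:
    - [0,0.35,0.23,0,0,0,0]
    - [0,0.35,0.23,0,0,0,0]
    - [0,0.35,0.23,0,0,0,0]
    - [0,0.35,0.23,0,0,0,0]
    - [0,0.35,0.23,0,0,0,0]
    - [0,0.35,0.23,0,0,0,0]
    - [0,0.12,0.1,0,0,0,0]
    - [0,0,0,0,0,0,0]

```text
clock: 10.3
tool_pos: [0.5805, -0.0586, 0.1194]
tcp_rot: [2.216, 2.225, 0.001]
wrist_force: [-0.0, -0.8, 0.8]
opening: 0.499
finger_force: 0.0
```

```bash
python3 - <<'E'
from h import *
from plant import bot,optics
np.set_printoptions(precision=4,suppress=True)
w=optics.read_camera("wrist"); c=optics.read_camera("top"); 
a=w["image"]; b=cv2.resize(c["image"][150:320,230:420],None,fx=2.0,fy=2.0,interpolation=cv2.INTER_CUBIC)
im=np.zeros((420,800,3),np.uint8); im[:,:400]=a[:,100:500]; im[:b.shape[0],410:410+b.shape[1]]=b
cv2.imwrite("pics/c4.png",im[:,:,::-1])
t=bot.get_state();print(t["tool_pos"],t["opening"]); print(rel(t,[.583,-.06,.046]))
print(w2px(w,[(.583,-.06,.064)])-[100,0])
E
```

```text
[ 0.5791 -0.0607  0.1189] 0.5001233122573048
[0.0075 0.0387 0.7294]
[[181.9593 222.5383]]
```

View pics/c4.png

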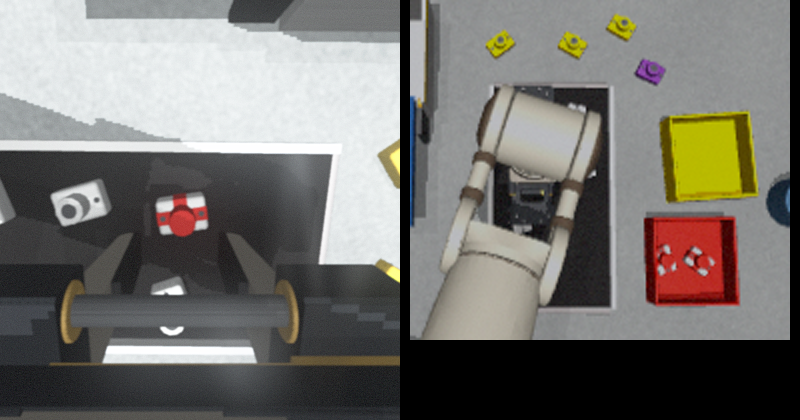

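R3's boss is at (182,219), where predicted. Two rejects are in the red bin.

Request:
arm_command:
  plan:
    - [0,0,0.04,0.36,0,0,0]
    - [0,0,0,0.36,0,0,0]
    - [0,0,0,0,0,0,0]
    - [1,0,0,0,0,0,0]
    - [1,0,0,0,0,0,0]
    - [1,0,0,0,0,0,0]
    - [1,0,0,0,0,0,0]
    - [1,0,0,0,0,0,0]

```text
clock: 11.2
tool_pos: [0.5845, -0.0605, 0.0486]
tcp_rot: [2.218, 2.221, 0.001]
wrist_force: [-2.8, -1.3, 7.0]
opening: 0.226
finger_force: 25.0
```

Request:
arm_command:
  plan:
    - [1,0,0,-0.4,0,0,0]
    - [1,0,0,-0.4,0,0,0]
    - [1,-0.4,-0.2,0,0,0,0]
    - [1,-0.4,-0.2,0,0,0,0]
    - [1,-0.4,-0.2,0,0,0,0]
    - [1,-0.4,-0.2,0,0,0,0]
    - [1,-0.4,-0.2,0,0,0,0]
    - [1,-0.4,-0.2,0,0,0,0]

```text
clock: 12.0
tool_pos: [0.4629, -0.3014, 0.1272]
tcp_rot: [2.219, 2.222, 0.0]
wrist_force: [0.7, -1.1, -1.4]
opening: 0.233
finger_force: 25.0
```

Request:
arm_command:
  plan:
    - [1,-0.12,-0.06,0,0,0,0]
    - [1,0,0,0,0,0,0]
    - [1,0,0,0.3,0,0,0]
    - [1,0,0,0.15,0,0,0]
    - [1,0,0,0,0,0,0]
    - [1,0,0,0,0,0,0]

```text
clock: 12.6
tool_pos: [0.4581, -0.3109, 0.0816]
tcp_rot: [-2.218, -2.224, -0.0]
wrist_force: [0.8, -0.5, -0.5]
opening: 0.229
finger_force: 25.0
```

Request:
arm_command:
  plan:
    - [0.3,0,0,0,0,0,0]
    - [0.3,0,0,0,0,0,0]
    - [0.3,0,0,0,0,0,0]
    - [0.3,0,0,-0.4,0,0,0]
    - [0,0.2,0.15,0,0,0,0]
    - [0,0.35,0.25,0,0,0,0]
    - [0,0.35,0.26,0,0,0,0]
    - [0,0.35,0.25,0,0,0,0]

```text
clock: 13.4
tool_pos: [0.5497, -0.1859, 0.1224]
tcp_rot: [2.22, 2.221, 0.001]
wrist_force: [-0.2, 0.3, 0.6]
opening: 0.498
finger_force: 0.0
```

Request:
arm_command:
  plan:
    - [0,0.35,0.25,0,0,0,0]
    - [0,0,0,0,0,0,0]
    - [0,0,0,0,0,0,0]

```text
clock: 13.7
tool_pos: [0.5738, -0.1514, 0.1219]
tcp_rot: [2.218, 2.224, -0.001]
wrist_force: [-0.6, 0.6, 0.1]
opening: 0.497
finger_force: 0.0
```

```bash
python3 - <<'E'
from h import *
from plant import bot,optics
np.set_printoptions(precision=4,suppress=True)
w=optics.read_camera("wrist"); c=optics.read_camera("top"); 
a=w["image"]; b=cv2.resize(c["image"][150:320,230:420],None,fx=2.0,fy=2.0,interpolation=cv2.INTER_CUBIC)
im=np.zeros((420,800,3),np.uint8); im[:,:400]=a[:,100:500]; im[:b.shape[0],410:410+b.shape[1]]=b
cv2.imwrite("pics/c5.png",im[:,:,::-1])
t=bot.get_state();print(t["tool_pos"],t["opening"]); print(rel(t,[.575,-.151,.046]))
print(w2px(w,[(.575,-.151,.064)])-[100,0])
E
```

```text
[ 0.5731 -0.1528  0.1218] 0.502520428629643
[0.0183 0.0189 0.7576]
[[180.2879 219.349 ]]
```

View pics/c5.png

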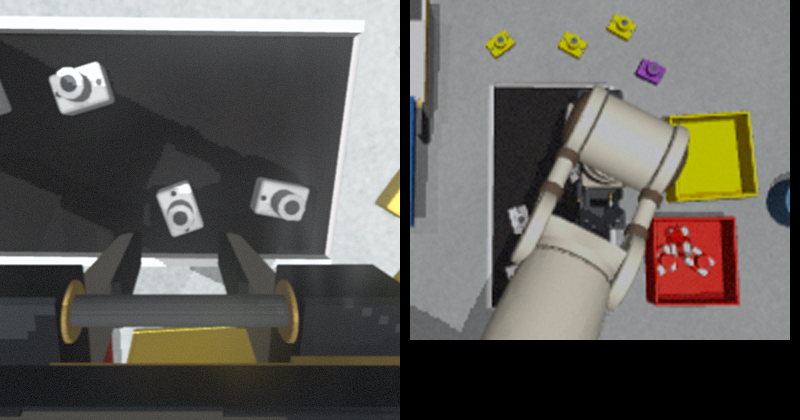

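All three rejects are in the red bin. G2's boss is at (180,215), between the fingers.

Request:
arm_command:
  plan:
    - [0,0,0.02,0.38,0,0,0]
    - [0,0,0,0.38,0,0,0]
    - [0,0,0,0,0,0,0]
    - [1,0,0,0,0,0,0]
    - [1,0,0,0,0,0,0]
    - [1,0,0,0,0,0,0]
    - [1,0,0,0,0,0,0]
    - [1,0,0,0,0,0,0]

```text
clock: 14.6
tool_pos: [0.5768, -0.1528, 0.0478]
tcp_rot: [2.218, 2.22, 0.001]
wrist_force: [-1.6, -1.2, 7.2]
opening: 0.229
finger_force: 25.0
```

Request:
arm_command:
  plan:
    - [1,0,0,-0.42,0,0,0]
    - [1,0,0,-0.42,0,0,0]
    - [1,0,0,-0.42,0,0,0]
    - [1,0,0,-0.42,0,0,0]
    - [1,0.45,0.04,0,0,0,0]
    - [1,0.45,0.04,0,0,0,0]
    - [1,0.45,0.04,0,0,0,0]
    - [1,0.45,0.04,0,0,0,0]

```text
clock: 15.4
tool_pos: [0.5914, 0.03, 0.2143]
tcp_rot: [2.22, 2.222, 0.001]
wrist_force: [0.8, -0.5, -1.3]
opening: 0.233
finger_force: 24.9
```

Request:
arm_command:
  plan:
    - [1,0.45,0.03,0,0,0,0]
    - [1,0.45,0.03,0,0,0,0]
    - [1,0.4,0.03,0,0,0,0]
    - [1,0,0,0,0,0,0]
    - [1,0,0,0,0,0,0]

```text
clock: 15.9
tool_pos: [0.6001, 0.1588, 0.2138]
tcp_rot: [2.218, 2.224, -0.0]
wrist_force: [0.5, -0.0, -1.2]
opening: 0.232
finger_force: 24.9
```

Request:
arm_command:
  plan:
    - [1,0,0,0.4,0,0,0]
    - [1,0,0,0.24,0,0,0]
    - [1,0,0,0,0,0,0]
    - [0.3,0,0,0,0,0,0]
    - [0.3,0,0,0,0,0,0]
    - [0.3,0,0,0,0,0,0]
    - [0.2,0,0,-0.45,0,0,0]
    - [0,0,0,-0.2,0,0,0]

```text
clock: 16.7
tool_pos: [0.6017, 0.1582, 0.2187]
tcp_rot: [2.218, 2.22, 0.006]
wrist_force: [0.9, 0.7, 0.6]
opening: 0.463
finger_force: 0.0
```

Request:
arm_command:
  plan:
    - [0,-0.45,0.09,0,0,0,0]
    - [0,-0.45,0.09,0,0,0,0]
    - [0,-0.45,0.09,0,0,0,0]
    - [0,-0.45,0.09,0,0,0,0]
    - [0,-0.45,0.09,0,0,0,0]
    - [0,-0.45,0.09,0,0,0,0]
    - [0,-0.28,0.05,0.4,0,0,0]
    - [0,0,0,0.45,0,0,0]

```text
clock: 17.5
tool_pos: [0.662, -0.1453, 0.1321]
tcp_rot: [2.22, 2.212, 0.003]
wrist_force: [0.1, 0.3, -0.5]
opening: 0.504
finger_force: 0.0
```

Request:
arm_command:
  plan:
    - [0,0,0,0,0,0,0]
    - [0,0,0,0,0,0,0]

```text
clock: 17.7
tool_pos: [0.6593, -0.1393, 0.1301]
tcp_rot: [-2.219, -2.222, 0.0]
wrist_force: [-0.3, -0.0, 1.3]
opening: 0.499
finger_force: 0.0
```

```bash
python3 - <<'E'
from h import *
from plant import bot,optics
np.set_printoptions(precision=4,suppress=True)
w=optics.read_camera("wrist"); c=optics.read_camera("top"); 
a=w["image"]; b=cv2.resize(c["image"][130:300,140:330],None,fx=2.0,fy=2.0,interpolation=cv2.INTER_CUBIC)
im=np.zeros((420,800,3),np.uint8); im[:,:400]=a[:,100:500]; im[:b.shape[0],410:410+b.shape[1]]=b
cv2.imwrite("pics/c6.png",im[:,:,::-1])
t=bot.get_state();print(t["tool_pos"],t["opening"]); print(rel(t,[.659,-.139,.046]))
print(w2px(w,[(.659,-.139,.064)])-[100,0])
E
```

```text
[ 0.6614 -0.1396  0.1333] 0.5031245542050894
[ 0.0081 -0.0282  0.8727]
[[178.4965 216.805 ]]
```

View pics/c6.png

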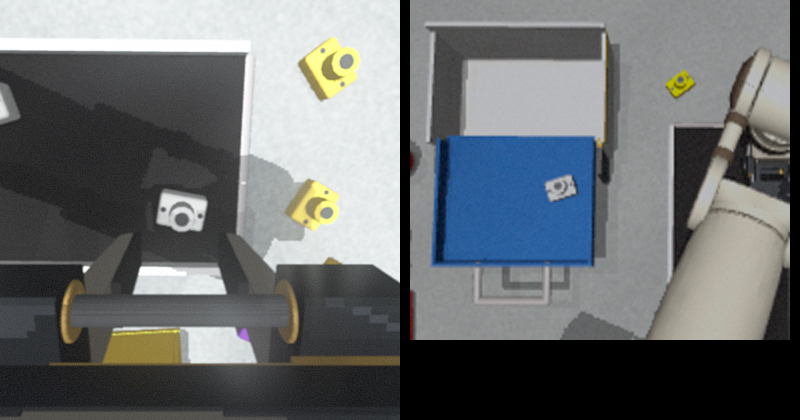

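G1's boss is at (181,215), as predicted, and G2 stands in the tray.

Request:
arm_command:
  plan:
    - [0,0,-0.01,0.43,0,0,0]
    - [0,0,0,0.43,0,0,0]
    - [0,0,0,0,0,0,0]
    - [1,0,0,0,0,0,0]
    - [1,0,0,0,0,0,0]
    - [1,0,0,0,0,0,0]
    - [1,0,0,0,0,0,0]
    - [1,0,0,0,0,0,0]

```text
clock: 18.6
tool_pos: [0.6602, -0.1403, 0.0467]
tcp_rot: [2.218, 2.22, 0.002]
wrist_force: [-1.9, 0.1, 6.4]
opening: 0.232
finger_force: 25.0
```

Request:
arm_command:
  plan:
    - [1,0,0,-0.42,0,0,0]
    - [1,0,0,-0.42,0,0,0]
    - [1,0,0,-0.42,0,0,0]
    - [1,0,0,-0.42,0,0,0]
    - [1,0.45,-0.06,0,0,0,0]
    - [1,0.45,-0.06,0,0,0,0]
    - [1,0.45,-0.06,0,0,0,0]
    - [1,0.45,-0.06,0,0,0,0]

```text
clock: 19.4
tool_pos: [0.6342, 0.0418, 0.2128]
tcp_rot: [2.22, 2.221, 0.002]
wrist_force: [0.5, 0.3, -1.5]
opening: 0.232
finger_force: 25.0
```

Request:
arm_command:
  plan:
    - [1,0.45,-0.06,0,0,0,0]
    - [1,0.45,-0.06,0,0,0,0]
    - [1,0.45,-0.06,0,0,0,0]
    - [1,0.45,-0.06,0,0,0,0]
    - [1,0.45,-0.06,0,0,0,0]
    - [1,0.14,-0.06,0,0,0,0]
    - [1,0,0,0,0,0,0]
    - [1,0,0,0,0,0,0]

```text
clock: 20.2
tool_pos: [0.5985, 0.2781, 0.212]
tcp_rot: [2.22, 2.221, -0.0]
wrist_force: [-0.1, -0.9, -0.5]
opening: 0.229
finger_force: 25.0
```

Request:
arm_command:
  plan:
    - [1,0,0,0.4,0,0,0]
    - [1,0,0,0.22,0,0,0]
    - [1,0,0,0,0,0,0]
    - [0.3,0,0,0,0,0,0]
    - [0.3,0,0,0,0,0,0]
    - [0.3,0,0,0,0,0,0]
    - [0.2,0,0,-0.45,0,0,0]
    - [0,0,0,-0.2,0,0,0]

```text
clock: 21.0
tool_pos: [0.5995, 0.2795, 0.2188]
tcp_rot: [2.219, 2.221, 0.007]
wrist_force: [0.7, -0.3, 1.1]
opening: 0.464
finger_force: 0.0
```

Request:
arm_command:
  plan:
    - [0,-0.41,-0.13,0,0,0,0]
    - [0,-0.41,-0.13,0,0,0,0]
    - [0,-0.41,-0.13,0,0,0,0]
    - [0,-0.41,-0.13,0,0,0,0]
    - [0,-0.42,-0.13,0,0,0,0]
    - [0,-0.42,-0.13,0,0,0,0]
    - [0,-0.41,-0.13,0,0,0,0]
    - [0,-0.41,-0.13,0,0,0,0]

```text
clock: 21.8
tool_pos: [0.4941, -0.0525, 0.2158]
tcp_rot: [2.219, 2.221, 0.001]
wrist_force: [1.8, 0.4, 0.0]
opening: 0.5
finger_force: 0.0
```

Request:
arm_command:
  plan:
    - [0,0,0,0.43,0,0,0]
    - [0,0,0,0.43,0,0,0]
    - [0,0,0,0,0,0,0]
    - [0,0,0,0,0,0,0]

```text
clock: 22.2
tool_pos: [0.4946, -0.0509, 0.1296]
tcp_rot: [-2.22, -2.223, 0.0]
wrist_force: [-0.5, 0.1, 0.9]
opening: 0.504
finger_force: 0.0
```

```bash
python3 - <<'E'
from h import *
from plant import bot,optics
np.set_printoptions(precision=4,suppress=True)
w=optics.read_camera("wrist"); c=optics.read_camera("top"); 
a=w["image"]; b=cv2.resize(c["image"][130:300,140:330],None,fx=2.0,fy=2.0,interpolation=cv2.INTER_CUBIC)
im=np.zeros((420,800,3),np.uint8); im[:,:400]=a[:,100:500]; im[:b.shape[0],410:410+b.shape[1]]=b
cv2.imwrite("pics/c7.png",im[:,:,::-1])
t=bot.get_state();print(t["tool_pos"],t["opening"]); print(rel(t,[.4945,-.052,.046]))
print(w2px(w,[(.4945,-.052,.064)])-[100,0])
E
```

```text
[ 0.4964 -0.0513  0.1315] 0.503025619223828
[-0.0058 -0.0226  0.8551]
[[178.684  218.6525]]
```

View pics/c7.png

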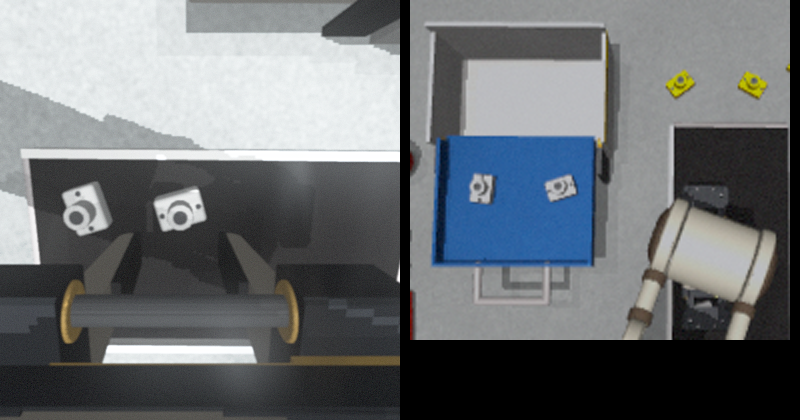

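G3's boss is at (179,216), as predicted. Two goods stand in the tray.

Request:
arm_command:
  plan:
    - [0,0,0,0.42,0,0,0]
    - [0,0,0,0.42,0,0,0]
    - [0,0,0,0,0,0,0]
    - [1,0,0,0,0,0,0]
    - [1,0,0,0,0,0,0]
    - [1,0,0,0,0,0,0]
    - [1,0,0,0,0,0,0]
    - [1,0,0,0,0,0,0]

```text
clock: 23.1
tool_pos: [0.4958, -0.0514, 0.0468]
tcp_rot: [2.218, 2.221, 0.002]
wrist_force: [-1.1, -0.1, 7.0]
opening: 0.237
finger_force: 25.0
```

Request:
arm_command:
  plan:
    - [1,0,0,-0.42,0,0,0]
    - [1,0,0,-0.42,0,0,0]
    - [1,0,0,-0.42,0,0,0]
    - [1,0,0,-0.42,0,0,0]
    - [1,0.4,0.08,0,0,0,0]
    - [1,0.4,0.08,0,0,0,0]
    - [1,0.4,0.08,0,0,0,0]
    - [1,0.4,0.08,0,0,0,0]

```text
clock: 23.9
tool_pos: [0.5265, 0.1107, 0.2135]
tcp_rot: [2.22, 2.221, 0.002]
wrist_force: [1.6, -0.9, -0.9]
opening: 0.232
finger_force: 25.0
```

Request:
arm_command:
  plan:
    - [1,0.4,0.08,0,0,0,0]
    - [1,0.4,0.06,0,0,0,0]
    - [1,0,0,0,0,0,0]
    - [1,0,0,0,0,0,0]

```text
clock: 24.3
tool_pos: [0.54, 0.1896, 0.2129]
tcp_rot: [2.218, 2.224, -0.0]
wrist_force: [0.1, -0.0, -0.7]
opening: 0.233
finger_force: 25.0
```

Request:
arm_command:
  plan:
    - [1,0,0,0.4,0,0,0]
    - [1,0,0,0.23,0,0,0]
    - [1,0,0,0,0,0,0]
    - [0.3,0,0,0,0,0,0]
    - [0.3,0,0,0,0,0,0]
    - [0.3,0,0,0,0,0,0]
    - [0.2,0,0,-0.45,0,0,0]
    - [0,0,0,-0.2,0,0,0]

```text
clock: 25.1
tool_pos: [0.5416, 0.1893, 0.2187]
tcp_rot: [2.218, 2.22, 0.006]
wrist_force: [0.7, 0.0, 1.1]
opening: 0.463
finger_force: 0.0
```

Request:
arm_command:
  plan:
    - [0,-0.35,-0.18,0,0,0,0]
    - [0,-0.35,-0.18,0,0,0,0]
    - [0,-0.35,-0.18,0,0,0,0]
    - [0,-0.35,-0.18,0,0,0,0]
    - [0,-0.34,-0.18,0,0,0,0]
    - [0,-0.34,-0.19,0,0,0,0]
    - [0,-0.34,-0.19,0,0,0,0]
    - [0,0,0,0.43,0,0,0]

```text
clock: 25.9
tool_pos: [0.4158, -0.0582, 0.1777]
tcp_rot: [2.215, 2.207, 0.006]
wrist_force: [0.4, 0.4, 0.1]
opening: 0.502
finger_force: 0.0
```

Request:
arm_command:
  plan:
    - [0,0,0,0.43,0,0,0]
    - [0,0,0,0,0,0,0]
    - [0,0,0,0,0,0,0]

```text
clock: 26.2
tool_pos: [0.4126, -0.053, 0.1296]
tcp_rot: [-2.22, -2.223, 0.0]
wrist_force: [-0.1, -0.7, 0.3]
opening: 0.5
finger_force: 0.0
```

```bash
python3 - <<'E'
from h import *
from plant import bot,optics
np.set_printoptions(precision=4,suppress=True)
w=optics.read_camera("wrist"); c=optics.read_camera("top"); 
a=w["image"]; b=cv2.resize(c["image"][130:300,140:330],None,fx=2.0,fy=2.0,interpolation=cv2.INTER_CUBIC)
im=np.zeros((420,800,3),np.uint8); im[:,:400]=a[:,100:500]; im[:b.shape[0],410:410+b.shape[1]]=b
cv2.imwrite("pics/c8.png",im[:,:,::-1])
t=bot.get_state();print(t["tool_pos"],t["opening"]); print(rel(t,[.412,-.052,.046]))
print(w2px(w,[(.412,-.052,.064)])-[100,0])
E
```

```text
[ 0.4143 -0.0535  0.1313] 0.5010142766760263
[ 0.017  -0.0264  0.853 ]
[[178.0404 216.0952]]
```

View pics/c8.png

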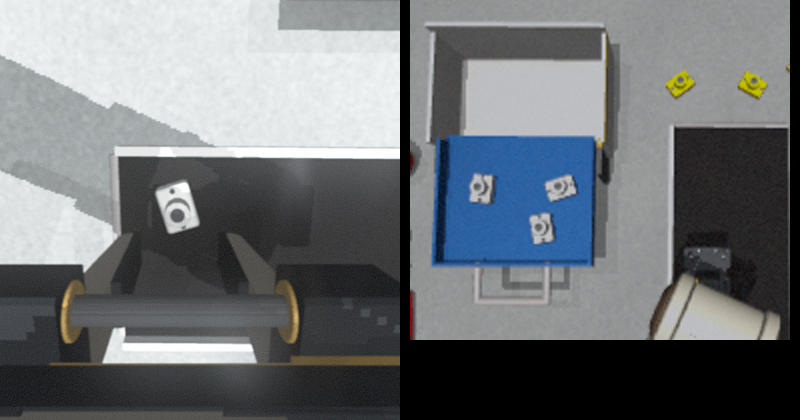

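G4's boss is at (178,211). Three goods are in the tray.

Request:
arm_command:
  plan:
    - [0,0,-0.01,0.42,0,0,0]
    - [0,0,0,0.42,0,0,0]
    - [0,0,0,0,0,0,0]
    - [1,0,0,0,0,0,0]
    - [1,0,0,0,0,0,0]
    - [1,0,0,0,0,0,0]
    - [1,0,0,0,0,0,0]
    - [1,0,0,0,0,0,0]

```text
clock: 27.1
tool_pos: [0.4131, -0.0538, 0.0468]
tcp_rot: [2.218, 2.22, 0.002]
wrist_force: [-2.1, -0.4, 8.4]
opening: 0.228
finger_force: 25.0
```

Request:
arm_command:
  plan:
    - [1,0,0,-0.42,0,0,0]
    - [1,0,0,-0.42,0,0,0]
    - [1,0,0,-0.42,0,0,0]
    - [1,0,0,-0.42,0,0,0]
    - [1,0.39,0.16,0,0,0,0]
    - [1,0.39,0.16,0,0,0,0]
    - [1,0.39,0.16,0,0,0,0]
    - [1,0.39,0.16,0,0,0,0]

```text
clock: 27.9
tool_pos: [0.476, 0.1047, 0.2137]
tcp_rot: [2.219, 2.221, 0.002]
wrist_force: [0.9, -0.3, -0.6]
opening: 0.229
finger_force: 25.0
```

Request:
arm_command:
  plan:
    - [1,0.39,0.16,0,0,0,0]
    - [1,0.39,0.16,0,0,0,0]
    - [1,0.39,0.16,0,0,0,0]
    - [1,0.39,0.16,0,0,0,0]
    - [1,0,0,0,0,0,0]
    - [1,0,0,0,0,0,0]

```text
clock: 28.5
tool_pos: [0.539, 0.2597, 0.2128]
tcp_rot: [2.218, 2.224, -0.0]
wrist_force: [0.7, 0.5, -0.3]
opening: 0.235
finger_force: 25.0
```

Request:
arm_command:
  plan:
    - [1,0,0,0.4,0,0,0]
    - [1,0,0,0.23,0,0,0]
    - [1,0,0,0,0,0,0]
    - [0.3,0,0,0,0,0,0]
    - [0.3,0,0,0,0,0,0]
    - [0.3,0,0,0,0,0,0]
    - [0.2,0,0,-0.45,0,0,0]
    - [0,0,0,-0.25,0,0,0]

```text
clock: 29.3
tool_pos: [0.54, 0.2594, 0.2231]
tcp_rot: [2.219, 2.221, 0.005]
wrist_force: [0.7, 1.1, 2.0]
opening: 0.461
finger_force: 0.0
```

Request:
arm_command:
  plan:
    - [0,-0.13,-0.35,0,0,0,0]
    - [0,-0.13,-0.35,0,0,0,0]
    - [0,-0.13,-0.34,0,0,0,0]
    - [0,0,0,0,0,0,0]
    - [0,0,0,0,0,0,0]

```text
clock: 29.8
tool_pos: [0.4356, 0.2202, 0.2207]
tcp_rot: [2.219, 2.221, 0.004]
wrist_force: [1.1, -0.8, -0.1]
opening: 0.5
finger_force: 0.0
```

```bash
python3 - <<'E'
from h import *
from plant import bot,optics
np.set_printoptions(precision=4,suppress=True)
w=optics.read_camera("wrist"); c=optics.read_camera("top"); 
a=w["image"]; b=cv2.resize(c["image"][130:300,140:330],None,fx=2.0,fy=2.0,interpolation=cv2.INTER_CUBIC)
im=np.zeros((420,800,3),np.uint8); im[:,:400]=a[:,100:500]; im[:b.shape[0],410:410+b.shape[1]]=b
cv2.imwrite("pics/c9.png",im[:,:,::-1])
t=bot.get_state();print(t["tool_pos"],t["opening"]); print(rel(t,[.436,.221,.133]))
print(w2px(w,[(.436,.221,.15),(.436,.271,.15)])-[100,0])
E
```

```text
[0.4366 0.2204 0.2207] 0.49970452615271616
[ 0.006  -0.008   0.8768]
[[179.0594 214.6838]
 [179.1264 153.2401]]
```

View pics/c9.png

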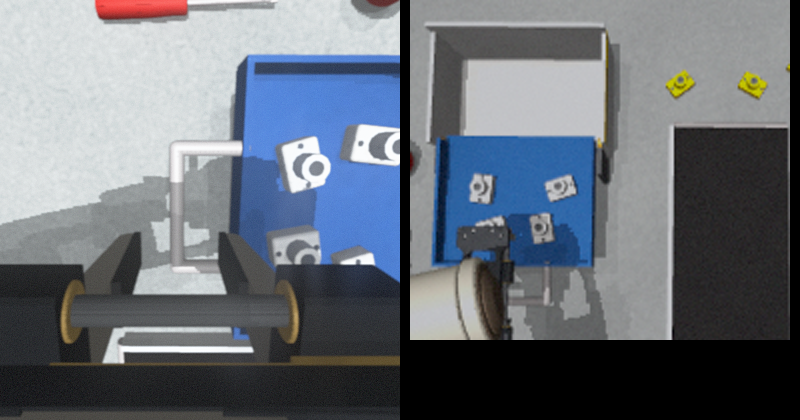

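The bar is at col 178, rows 148–266, so it is centred between the fingers. All four goods are in the tray.

Request:
arm_command:
  plan:
    - [0.4,0.02,0,0,0,0,0]
    - [0.4,0.02,0,0,0,0,0]
    - [0.4,0,0,0.4,0,0,0]
    - [0.4,0,0,0.4,0,0,0]
    - [0.4,0,0,0.08,0,0,0]
    - [0.4,0,0,0,0,0,0]

```text
clock: 30.5
tool_pos: [0.4343, 0.224, 0.1305]
tcp_rot: [-2.219, -2.221, 0.005]
wrist_force: [-0.8, -0.1, 0.1]
opening: 0.3
finger_force: 0.0
```

Request:
arm_command:
  plan:
    - [1,0,0,0,0,0,0]
    - [1,0,0,0,0,0,0]
    - [1,0,0,0,0,0,0]
    - [1,0,0,0,0,0,0]
    - [1,0,0,0,0,0,0]

```text
clock: 31.0
tool_pos: [0.4335, 0.2245, 0.1335]
tcp_rot: [-2.218, -2.221, 0.004]
wrist_force: [-11.0, -0.7, 8.5]
opening: 0.127
finger_force: 25.0
```

```bash
python3 - <<'E'
import numpy as np
t=np.linspace(0,1.0,25); x=-.238*np.cos(t)+.03*np.sin(t); z=.238*np.sin(t)+.03*np.cos(t)
print(np.c_[np.diff(x),-np.diff(z)].round(4).tolist())
from plant import bot; s=bot.get_state(); print(s["tool_pos"],s["opening"])
E
```

```text
[[0.0015, -0.0099], [0.0019, -0.0098], [0.0023, -0.0097], [0.0027, -0.0096], [0.0031, -0.0095], [0.0035, -0.0094], [0.0039, -0.0092], [0.0042, -0.0091], [0.0046, -0.0089], [0.005, -0.0087], [0.0053, -0.0085], [0.0057, -0.0082], [0.006, -0.008], [0.0063, -0.0077], [0.0067, -0.0075], [0.007, -0.0072], [0.0073, -0.0069], [0.0075, -0.0066], [0.0078, -0.0062], [0.0081, -0.0059], [0.0083, -0.0056], [0.0085, -0.0052], [0.0087, -0.0049], [0.0089, -0.0045]]
[0.43349739 0.22449241 0.13354907] 0.12733355898802706
```

Request:
arm_command:
  plan:
    - [1,0,0,-0.1,0,0,0]
    - [1,0,0.02,-0.1,0,0,0]
    - [1,0,0.02,-0.1,0,0,0]
    - [1,0,0.03,-0.1,0,0,0]
    - [1,0,0.03,-0.09,0,0,0]
    - [1,0,0.03,-0.09,0,0,0]
    - [1,0,0.04,-0.09,0,0,0]
    - [1,0,0.04,-0.09,0,0,0]

```text
clock: 31.8
tool_pos: [0.4547, 0.2244, 0.2081]
tcp_rot: [-2.218, -2.22, 0.005]
wrist_force: [-5.8, 2.9, -3.4]
opening: 0.118
finger_force: 25.0
```

Request:
arm_command:
  plan:
    - [1,0,0.05,-0.09,0,0,0]
    - [1,0,0.05,-0.09,0,0,0]
    - [1,0,0.05,-0.09,0,0,0]
    - [1,0,0.06,-0.08,0,0,0]
    - [1,0,0.06,-0.08,0,0,0]
    - [1,0,0.06,-0.08,0,0,0]
    - [1,0,0.07,-0.07,0,0,0]
    - [1,0,0.07,-0.07,0,0,0]

```text
clock: 32.6
tool_pos: [0.5003, 0.2244, 0.2752]
tcp_rot: [-2.216, -2.22, 0.008]
wrist_force: [-18.1, 0.5, 9.9]
opening: 0.12
finger_force: 25.0
```

Request:
arm_command:
  plan:
    - [1,0,0.07,-0.07,0,0,0]
    - [1,0,0.08,-0.07,0,0,0]
    - [1,0,0.08,-0.06,0,0,0]
    - [1,0,0.08,-0.06,0,0,0]
    - [1,0,0.08,-0.06,0,0,0]
    - [1,0,0.08,-0.05,0,0,0]
    - [1,0,0.09,-0.05,0,0,0]
    - [1,0,0.09,-0.04,0,0,0]

```text
clock: 33.4
tool_pos: [0.568, 0.2243, 0.3244]
tcp_rot: [2.219, 2.222, 0.003]
wrist_force: [-10.0, 1.0, 12.4]
opening: 0.12
finger_force: 25.0
```

Request:
arm_command:
  plan:
    - [1,0,0,0,0,0,0]
    - [1,0,0,0,0,0,0]
    - [1,0,0,0,0,0,0]
    - [1,0,0,0,0,0,0]
    - [1,0,0,0,0,0,0]
    - [1,0,0,0,0,0,0]
    - [1,0,0,0,0,0,0]
    - [1,0,0,0,0,0,0]

```text
clock: 34.2
tool_pos: [0.569, 0.2243, 0.3247]
tcp_rot: [2.217, 2.22, 0.008]
wrist_force: [-6.6, 0.9, 11.4]
opening: 0.117
finger_force: 25.0
```

```bash
python3 - <<'E'
from h import *
from plant import bot,optics
w=optics.read_camera("scene"); c=optics.read_camera("top"); 
a=cv2.resize(w["image"][90:290,240:440],None,fx=2,fy=2); b=cv2.resize(c["image"][130:300,140:330],None,fx=2.0,fy=2.0,interpolation=cv2.INTER_CUBIC)
im=np.zeros((420,800,3),np.uint8); im[:400,:400]=a; im[:b.shape[0],410:410+b.shape[1]]=b
cv2.imwrite("pics/c10.png",im[:,:,::-1])
p=bot.get_state()["tool_pos"]; dx=p[0]-.672;dz=p[2]+.019-.12
print(p,"theta",np.arctan2(dz,-dx)-np.arctan2(.03,.238))
E
```

```text
[0.56900262 0.22427356 0.32472184] theta 1.013953690296742
```

View pics/c10.png

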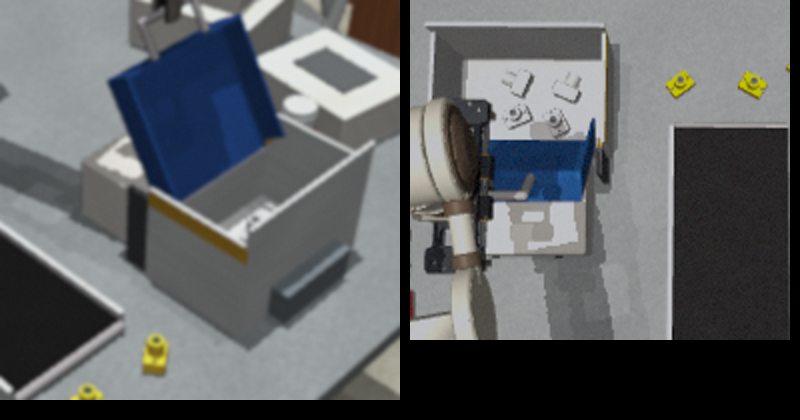

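All four goods are in the hopper: top crop (516,80), (567,88), (516,115), (555,122). The tray is empty, so I'll lower it along the same arc.

Request:
arm_command:
  plan:
    - [1,0,-0.09,0.04,0,0,0]
    - [1,0,-0.09,0.05,0,0,0]
    - [1,0,-0.08,0.05,0,0,0]
    - [1,0,-0.08,0.06,0,0,0]
    - [1,0,-0.08,0.06,0,0,0]
    - [1,0,-0.08,0.06,0,0,0]
    - [1,0,-0.08,0.07,0,0,0]
    - [1,0,-0.07,0.07,0,0,0]

```text
clock: 35.1
tool_pos: [0.5038, 0.2243, 0.2777]
tcp_rot: [2.218, 2.221, 0.007]
wrist_force: [-10.6, 0.7, 10.2]
opening: 0.117
finger_force: 25.0
```

Request:
arm_command:
  plan:
    - [1,0,-0.07,0.07,0,0,0]
    - [1,0,-0.07,0.07,0,0,0]
    - [1,0,-0.06,0.08,0,0,0]
    - [1,0,-0.06,0.08,0,0,0]
    - [1,0,-0.06,0.08,0,0,0]
    - [1,0,-0.05,0.09,0,0,0]
    - [1,0,-0.05,0.09,0,0,0]
    - [1,0,-0.05,0.09,0,0,0]

```text
clock: 35.9
tool_pos: [0.4563, 0.2244, 0.2103]
tcp_rot: [2.219, 2.222, 0.002]
wrist_force: [-7.2, 1.3, 3.8]
opening: 0.122
finger_force: 25.0
```

Request:
arm_command:
  plan:
    - [1,0,-0.04,0.09,0,0,0]
    - [1,0,-0.04,0.09,0,0,0]
    - [1,0,-0.03,0.09,0,0,0]
    - [1,0,-0.03,0.09,0,0,0]
    - [1,0,-0.03,0.1,0,0,0]
    - [1,0,-0.02,0.1,0,0,0]
    - [1,0,-0.02,0.08,0,0,0]
    - [1,0,0,0,0,0,0]

```text
clock: 36.7
tool_pos: [0.4352, 0.2244, 0.1442]
tcp_rot: [-2.22, -2.223, -0.001]
wrist_force: [-5.7, 2.7, -0.8]
opening: 0.119
finger_force: 25.0
```

Request:
arm_command:
  plan:
    - [1,0,0,0.06,0,0,0]
    - [1,0,0,0.05,0,0,0]
    - [1,0,0,0,0,0,0]
    - [0.4,0,0,0,0,0,0]
    - [0.4,0,0,0,0,0,0]
    - [0.4,0,0,0,0,0,0]
    - [0.4,0,0,0,0,0,0]
    - [0.4,0,0,0,0,0,0]

```text
clock: 37.5
tool_pos: [0.4358, 0.224, 0.1331]
tcp_rot: [2.22, 2.222, 0.001]
wrist_force: [-0.4, -0.3, 0.5]
opening: 0.302
finger_force: 0.0
```

Request:
arm_command:
  plan:
    - [0.4,0,0,-0.3,0,0,0]
    - [0.4,0,0,-0.4,0,0,0]
    - [0.4,0,0,-0.4,0,0,0]
    - [0.4,-0.3,-0.2,0,0,0,0]
    - [0.4,-0.4,-0.2,0,0,0,0]
    - [0.4,-0.4,-0.2,0,0,0,0]
    - [0.4,-0.4,0,0,0,0,0]
    - [0.4,-0.4,0,0,0,0,0]

```text
clock: 38.3
tool_pos: [0.375, 0.0326, 0.243]
tcp_rot: [2.218, 2.222, 0.001]
wrist_force: [0.9, -0.1, -0.6]
opening: 0.298
finger_force: 0.0
```

Request:
arm_command:
  plan:
    - [0.4,0,0,0,0,0,0]
    - [0.4,0,0,0,0,0,0]
    - [0.4,0,0,0,0,0,0]
    - [0.4,0,0,0,0,0,0]
    - [0.4,0,0,0,0,0,0]
    - [0.4,0,0,0,0,0,0]
    - [0.4,0,0,0,0,0,0]
    - [0.4,0,0,0,0,0,0]

```text
clock: 39.1
tool_pos: [0.3753, 0.0342, 0.2426]
tcp_rot: [-2.22, -2.223, 0.0]
wrist_force: [0.8, -0.0, -0.6]
opening: 0.302
finger_force: 0.0
```

```bash
python3 - <<'E'
from h import *
from plant import bot,optics
c=optics.read_camera("top"); save(c,"pics/end.png",100,430,120,330,2.4)
d=np.abs(c["image"].astype(int)-pickle.load(open("top.pkl","rb"))["image"]).max(2)
print(d[195:290,150:240].mean(), d[195:220,110:145].mean(), bot.get_state()["tool_pos"])
E
```

```text
3.6622222222222223 3.4194285714285715 [0.37537321 0.0340776  0.24261112]
```

View pics/end.png

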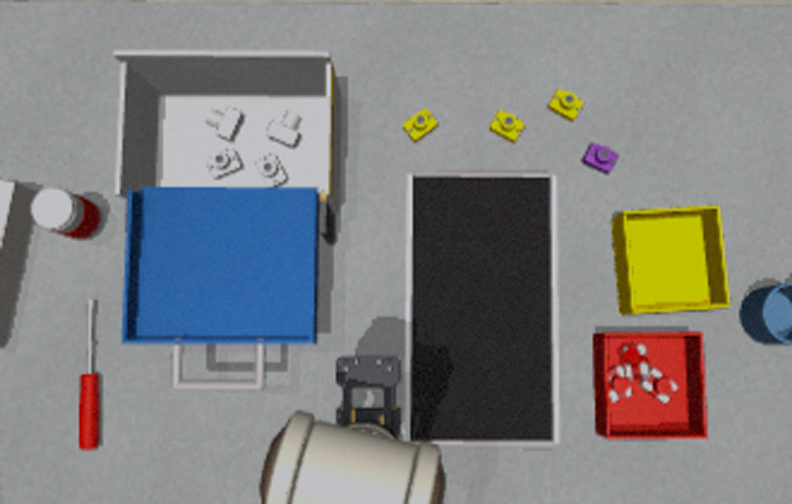

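The tray is level and the belt is empty. Four goods are in the hopper, three rejects are in the red bin, and the bystanders haven't moved.

```bash
python3 -c "
from plant import bot
print(bot.job_done())"
```

```text
the job is handed in; nothing more can be done
None
```

The job is handed in at about 39 s: all 4 good castings were tipped into the hopper, all 3 rejects are in the red bin, the tray is level and released, and the screwdriver, can and mug were left alone.

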